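Short warm-up with the egg cooker's push-pull knob

ROBOT

A 6-joint arm with a two-finger parallel gripper is mounted at the origin on the work surface. World frame = base frame: x ahead of the robot, y to its left, z up, the work surface at z = 0. Lengths are in m, angles in rad, forces in N, time in s.
With the tool pointing down it reaches from about 0.35 to 0.85 m from the base axis. Payload 8.1 kg.
Tool frame: the origin (TCP) lies between the finger pads; the fingertips stand 17 mm ahead of it and the grasp point (between the pads) lies 2 mm behind it (manip.tip_extent is the distance from the TCP to the fingertips, in m); z points along the fingers, y is the line along which they close (so a half turn about z gives the same grasp; the last joint's range is limited). The gripper opens to 85 mm and grips with 20 to 120 N. Pads are 22 mm wide; open, the fingers measure 114 mm over their backs; the gripper's body (76 mm by 85 mm) begins 54 mm behind the grasp point. The pads swing forward as they close: fully open they stand 13 mm farther back than shut.
Start: joints at [1.125, 0.13, 1.488, -0, 1.523, -0.085], TCP at [0.212, 0.561, 0.248] pointing down, gripper open.
Joint ranges: [-2.96, 2.96], [-0.89, 2.26], [0.02, 2.5], [-1.34, 4.48], [0, 2.73], [-2.66, 2.66]. Speed limits (rad/s): [2.39, 2.39, 2.79, 3.14, 3.14, 3.14].

INTERFACE

Orientations are given as a unit quaternion [x, y, z, w].
In Python, from cell import manip gives the robot as it stands. The module is installed in compiled form; this text tells all that it offers.
- The arm moves only by the shell command python3 -m crank 'ROWS' [OPENING] [FORCE]. ROWS is JSON, a list of rows, each an object of numbers: "dx", "dy", "dz": the shift along the tool's x, y, z in cm; "spin": the turn about the tool's z in degrees. A call has 1 to 8 rows; each row shifts and turns the commanded pose from where the row before left it, along the tool's axes as they then stand; what a row does not reach is not made up. A row lasts 1/8 s, in which the tool goes at most 62.5 mm and 10.7 degrees, less where a joint would pass 70% of its speed; a pose out of reach is approached as far as the arm can. A call with a gripper value outside its range is refused whole. OPENING is the finger opening in cm, from 0 to 8.54, set as the call begins (- or left out, the last holds). The fingers move at their own pace and stop on an object; FORCE is the grip in N (left out, the last holds). Time passes only in rows, so rows that do not move let the fingers close. It gives the time, the measured TCP pose, the force, the opening and the grip force at its end, in the units of the state.
- manip.read_state(): the state, without advancing time (a new reading comes with each control period).
- manip.get_image(name): name is "side" or "top" or "wrist"; returns the picture (480x640x3 uint8, blue, green, red); there is no depth.
- manip.camera_model(name): a dict with "vertical_fov" (degrees; the focal length in pixels is half the picture's height over the tangent of half this angle, whatever the lens; pixels are square), "cx", "cy" (the principal point, pixels), "rvec" (rotation vector, rad) and "tvec" (3), from world to camera coordinates, as OpenCV has them; the wrist camera has in their place "hand_eye" (4x4, takes a point from camera to tool coordinates, whose origin is the TCP and whose axes are the flange's). Camera axes: x right, y down, z forward; pixel columns grow to the right and rows downward; lengths in m; the calibration is good to about 2 mm. The wrist camera is an equidistant fisheye: a pixel r from the principal point sees the ray r / f radians off the axis. A picture is of the moment at which its call begins: read the wrist's pose just before it. camera_model takes no time and is no camera call.
- manip.finish_job(): hands the job in; it is judged then, once.
Trained networks look in the newest picture that a camera, given by its name, has taken for a name from the list of things; names that differ only in an ending like _2 or _b are one class to them, and where a whole thing is asked for, a point or a joint stands for the part that bears it (a point fixed in the world has none). Each returns a list of dicts, best first, with "score" (0 to 1); they miss things now and then, are a little off and sometimes report something else, mostly with a low value. They report only what shows in the picture. A call takes as long as a camera call.
- manip.trace(camera, target): "pixels" (480x640 bool, what is visible of it) and "extent" ([left, top, right, bottom] as shares, 0 to 1, of the picture: columns of its width, rows of its height, round what is visible of it).
- manip.tip_of(camera, target): "location" ([row, column] as shares, 0 to 1, of the picture: columns of its width, rows of its height: a listed point, or the origin of a listed thing).
The state is a dict: "time_s": time; "joint_pos": joint angles; "qvel": joint speeds; "joint_torque": joint torques, N m; "eef_pos": TCP position; "tool_rot": TCP orientation; "ft_force": force on the tool from outside, world axes, zero at the start; "wrist_torque": the same for the moment, N m; "gripper_width": finger opening in m; "finger_force": force on a finger pad.
Only numpy, scipy, OpenCV 4.12 (cv2) and the standard library are available. Lean on these libraries where they do the work, as an engineer would, in place of code of your own. Each camera call takes 0.05 s, during which the arm holds its last target. There are 200 camera calls.

TASK

Give the egg cooker a short warm-up: pull the loose mushroom-shaped knob on its sloping panel out until the switch clicks once (the first click, not on to the second), let go and leave it alone like that for at least two seconds, then push it gently back until the switch is fully home. Do not ram it against its stop, do not press the flat button below it, and leave everything else on the shelf where it stands.

Things in the scene. Friction and masses are not known exactly. Their poses are not given: they have to be found in the camera images.
- cooker: Cream egg cooker, fixed; place and yaw vary. Round body 172 mm across with clear dome lid, 174 mm high, centred 35 mm behind (+x of) the origin; towards its -x (its front) a nose 104 mm wide whose top is a flat panel sloping 35 degrees down to the front. Origin: underside, between body and nose.
- knob: Black mushroom push-pull knob, square to the panel. z = pull direction, (-0.574, 0, 0.819) in the cooker's frame; y = cooker's y. Origin on its axis, at the panel surface ((-78, 0, 90) mm in the cooker's frame) when all is fully in; it moves with the knob. Along z: neck 20-22 mm across from 6 mm, head 34-35 mm across from 19 to 30 mm, top at 34 mm.
- knob_top (a point): Centre of the knob's top, where it is pushed; axes as the knob's. The knob is loose on the switch shaft: it slides with about 0.6 N friction through a free play of 0.5 to 7 mm, different each time and not visible, and only then takes the shaft along; pushed in, it slides back through the same play before it moves the shaft.
- switch (a joint): Shaft travel, m, outwards: 0 home (off, fully in), 0.007 first click, 0.014 second click; it rests in each. Leaving one takes 8 to 10 N (felt peaks to 15 N) at its start; the resistance then fades and half-way (3.5 mm on) it tips over and snaps into the next. Home is a stiff end: 1 mm further in at 30 N.
- button_top (a point): Centre of the top of the small flat steel press button (20 mm across) lower on the panel, 44 mm down the slope from the knob's axis; not to be pressed. Axes as the knob's.
- button (a joint): Travel of the press button in m, 0 up, 0.005 fully pressed (5 N).
- butter_dish: Bystander, loose: closed glass butter dish, 170 x 100 mm, 80 mm high. Origin: centre of its underside.
- measuring_cups: Bystander, loose: nest of four steel measuring cups, 80 mm across, 54 mm high, handles to its -x side, 110 mm long from the centre. Origin: centre of its underside.
- honey_dipper: Bystander, loose: wooden honey dipper lying on its side, 180 mm long, along its x. Origin: on the shelf, under the handle near the middle; its axis is 13 mm up.
- egg_cup: Bystander, loose: white egg cup, 52 mm across, 56 mm high. Origin: centre of its underside.
- salt_jar: Bystander, loose: glass salt jar with steel cap, 48 mm across, 75 mm high. Origin: centre of its underside.
- mug: Bystander, loose: mug, 80 mm across, 85 mm high, handle at its +y. Origin: centre of its underside.
- honey_jar: Bystander, loose: amber glass honey jar, 68 mm across, 85 mm high. Origin: centre of its underside.

How it is judged:
By the outcome, as a careful person would: the job done as asked, in the order asked, and still so for the second after the job is handed in, with the robot touching nothing.
It also fails if it takes over 58 s, if anything falls off the work surface, if the arm or the gripper's body presses on something with over 40 N, if the wrist force passes 120 N, or if a joint passes its speed limit or range.

## Working session

There is one attempt and no reset: what is moved stays moved. The work goes in short steps, Python scripts to look and compute and a shell command to move; the robot and the scene stay as the last step left them, time stands still between calls to the robot, and variables do not carry over. Pictures are saved under pics/ and viewed, at most 10 in all, crops included, and the job is handed in when it is done.

```bash
mkdir -p pics; cat > h.py <<'E'
import numpy as np, cv2
from cell import manip
from scipy.spatial.transform import Rotation as R
def ray(cam,loc,st=None):
    m=manip.camera_model(cam); u=loc[1]*640; v=loc[0]*480
    f=240/np.tan(np.radians(m["vertical_fov"])/2)
    if cam!="wrist":
        Rm=R.from_rotvec(np.ravel(m["rvec"])).as_matrix(); t=np.ravel(m["tvec"])
        d=np.array([(u-m["cx"])/f,(v-m["cy"])/f,1]); return -Rm.T@t, Rm.T@d/np.linalg.norm(d)
    x,y=u-m["cx"],v-m["cy"]; r=np.hypot(x,y); th=r/f
    d=np.array([np.sin(th)*x/r,np.sin(th)*y/r,np.cos(th)])
    H=np.array(m["hand_eye"]); T=R.from_quat(st["tool_rot"]).as_matrix()
    return np.array(st["eef_pos"])+T@H[:3,3], T@H[:3,:3]@d
def tri(rs):
    A=sum(np.eye(3)-np.outer(d,d) for o,d in rs); b=sum((np.eye(3)-np.outer(d,d))@o for o,d in rs)
    p=np.linalg.solve(A,b); return p,[float(np.linalg.norm((np.eye(3)-np.outer(d,d))@(p-o))) for o,d in rs]
E
python3 - <<'E'
from h import *
s=manip.read_state(); print(s)
ims={c:manip.get_image(c) for c in("side","top","wrist")}
for c,i in ims.items(): cv2.imwrite(f"pics/{c}0.png",i)
for n in("cooker","knob","knob_top","button_top","butter_dish","measuring_cups","honey_dipper","egg_cup","salt_jar","mug","honey_jar"):
    rs=[]
    for c in ims:
        q=manip.tip_of(c,n)
        if q: print(n,c,round(q[0]["score"],2),np.round(np.array(q[0]["location"])*[480,640],0)); rs.append(ray(c,q[0]["location"],s))
    if len(rs)>1: print("   ",*tri(rs), tri(rs[:2]))
cv2.imwrite("pics/st.png",cv2.resize(np.vstack([ims["side"],ims["top"]]),(450,600)))
E
```

```text
{'time_s': 0.0, 'joint_pos': array([ 1.12457582e+00,  1.31169680e-01,  1.48927933e+00,  2.66060796e-06,
        1.52296439e+00, -8.54280730e-02]), 'qvel': array([-0.00162923, -0.00053566, -0.00135313,  0.00111844,  0.00101825,
        0.00103768]), 'joint_torque': array([-1.37152034e-03, -5.69387913e+01, -5.00560176e+01, -3.55941884e-04,
        1.44190222e-02, -3.02859455e-06]), 'eef_pos': array([0.2115842 , 0.56091442, 0.24723927]), 'tool_rot': array([ 1.79419363e-01,  9.83772262e-01, -8.78046601e-04, -2.40440864e-04]), 'ft_force': array([-0.52208311,  0.25655212,  0.18497168]), 'wrist_torque': array([-0.00761201, -0.02176338,  0.02542684]), 'finger_force': 0.0, 'gripper_width': 0.08524213292317025}
cooker side 0.95 [251. 335.]
cooker top 0.82 [228. 291.]
    [ 0.61585722  0.07497432 -0.01165757] [0.0015244654048622748, 0.001524465404862417] (array([ 0.61585722,  0.07497432, -0.01165757]), [0.0015244654048622748, 0.001524465404862417])
knob side 0.77 [222. 305.]
knob top 0.64 [251. 299.]
    [0.53660256 0.05080231 0.0975482 ] [0.004316834295476738, 0.004316834295476785] (array([0.5
[... 1214 characters left out ...]
8557305 -0.00364049] [0.00171599407203342, 0.0019597807244247805, 0.001428188920127798] (array([ 0.51888013,  0.18739735, -0.0066597 ]), [0.0011385687058989339, 0.0011385687058989649])
salt_jar top 0.79 [235. 356.]
mug side 0.82 [237. 209.]
mug top 0.77 [348. 209.]
    [ 0.35833863  0.23573817 -0.00404126] [0.0008451959135399528, 0.0008451959135398992] (array([ 0.35833863,  0.23573817, -0.00404126]), [0.0008451959135399528, 0.0008451959135398992])
honey_jar side 0.81 [350. 368.]
honey_jar top 0.84 [267. 436.]
    [ 0.52830988 -0.23412559  0.00211491] [0.0019225758634982377, 0.0019225758634983357] (array([ 0.52830988, -0.23412559,  0.00211491]), [0.0019225758634982377, 0.0019225758634983357])
```

View pics/side0.png

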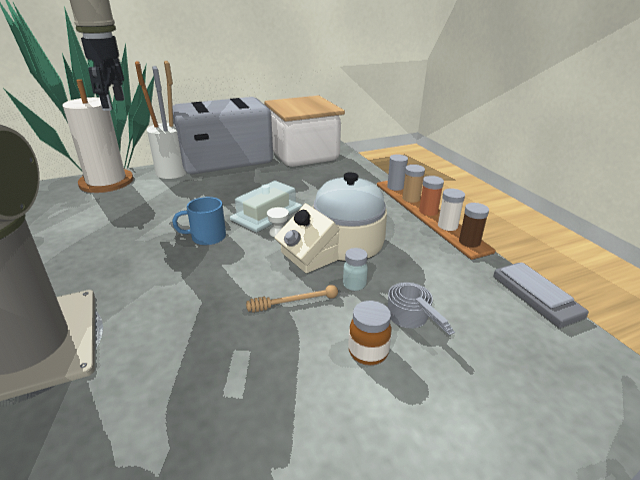

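View pics/top0.png

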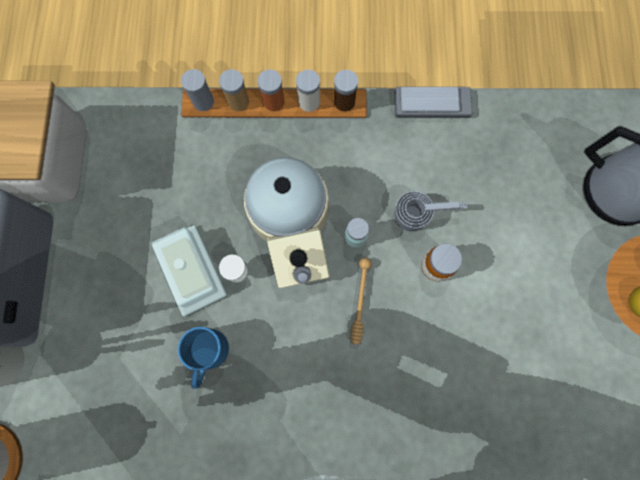

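The side view shows the knob at about (302,217) and the button at (292,238). In the top view they are at about (298,258) and (303,275). The networks' "knob_top" result is wrong because it landed on the measuring cups. The knob triangulates sensibly and the cooker yaw is about 15°. I'll move nearer for a wrist view.

```bash
python3 -m crank '[{"dx":-2.57,"dy":-2.58},{"dx":-2.57,"dy":-2.58},{"dx":-2.57,"dy":-2.58},{"dx":-2.57,"dy":-2.58},{"dx":-2.57,"dy":-2.58},{"dx":-2.57,"dy":-2.58},{"dx":-2.57,"dy":-2.58},{"dx":-2.57,"dy":-2.58}]'
python3 -m crank '[{"dx":-2.57,"dy":-2.58},{"dx":-2.57,"dy":-2.58},{"dx":-2.57,"dy":-2.58},{"dx":-2.57,"dy":-2.58},{"dx":-2.57,"dy":-2.58},{"dx":-2.57,"dy":-2.58},{"dx":-2.57,"dy":-2.58},{"dx":-2.57,"dy":-2.58}]'
python3 -m crank '[{"spin":-9},{"spin":-9},{"spin":-9},{"spin":-9},{"dx":0},{"dx":0}]'
cat > look.py <<'E'
from h import *
import sys
s=manip.read_state(); print(s["time_s"],s["eef_pos"],R.from_quat(s["tool_rot"]).as_matrix().round(3).tolist(),s["ft_force"])
i=manip.get_image("wrist"); cv2.imwrite(f"pics/{sys.argv[1]}.png",i)
for n in("cooker","knob","knob_top","button_top","salt_jar","egg_cup"):
    for q in manip.tip_of("wrist",n)[:2]:
        o,d=ray("wrist",q["location"],s); print(n,round(q["score"],2),np.round(np.array(q["location"])*[480,640]),o.round(4).tolist(),d.round(4).tolist(), "at z0/.09/.118",*[(o+d*(z-o[2])/d[2])[:2].round(3) for z in(0,.09,.118)])
E
python3 look.py w1
```

```text
1.8 [0.21180468 0.56137515 0.24830624] [[-0.936, 0.353, 0.0], [0.353, 0.936, -0.0], [-0.0, 0.0, -1.0]] [ 0.39455764 -0.28813953  0.34126271]
egg_cup 0.4 [468. 172.] [0.1424, 0.5866, 0.3729] [0.5675, -0.5972, -0.5669] at z0/.09/.118 [0.516 0.194] [0.426 0.289] [0.398 0.318]$[0]: bad value
$[0]: bad value
$[0]: bad value
```

View pics/w1.png

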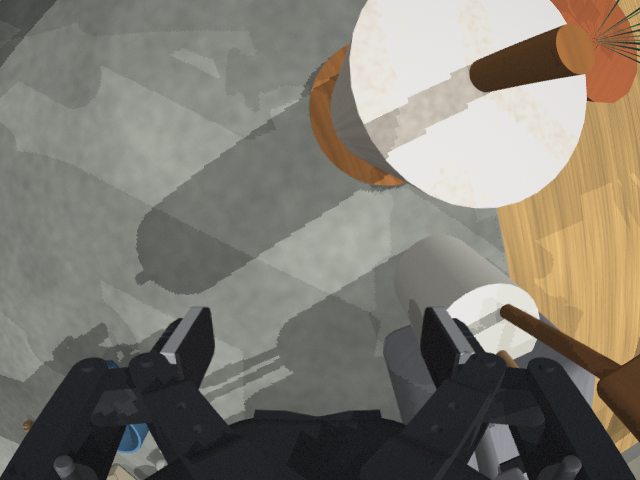

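The move was refused, so the arm hasn't moved and the picture still shows the paper towel from the start pose. The rows may need every key.

```bash
python3 -m crank '[{"dx":-2.57,"dy":-2.58,"dz":0,"spin":0},{"dx":-2.57,"dy":-2.58,"dz":0,"spin":0}]'
```

```text
time_s: 2.4
eef_pos: [0.2418, 0.4943, 0.2481]
tool_rot: [0.179, 0.984, -0.0, 0.0]
ft_force: [0.1, 0.3, 0.9]
gripper_width: 0.0855
finger_force: 0.0
```

```bash
python3 -m crank '[{"dx":-2.57,"dy":-2.58,"dz":0,"spin":0},{"dx":-2.57,"dy":-2.58,"dz":0,"spin":0},{"dx":-2.57,"dy":-2.58,"dz":0,"spin":0},{"dx":-2.57,"dy":-2.58,"dz":0,"spin":0},{"dx":-2.57,"dy":-2.58,"dz":0,"spin":0},{"dx":-2.57,"dy":-2.58,"dz":0,"spin":0},{"dx":-2.57,"dy":-2.58,"dz":0,"spin":0},{"dx":-2.57,"dy":-2.58,"dz":0,"spin":0}]'
python3 -m crank '[{"dx":-2.57,"dy":-2.58,"dz":0,"spin":0},{"dx":-2.57,"dy":-2.58,"dz":0,"spin":0},{"dx":-2.57,"dy":-2.58,"dz":0,"spin":0},{"dx":-2.57,"dy":-2.58,"dz":0,"spin":0},{"dx":-2.57,"dy":-2.58,"dz":0,"spin":0},{"dx":-2.57,"dy":-2.58,"dz":0,"spin":0}]'
python3 -m crank '[{"dx":0,"dy":0,"dz":0,"spin":-9},{"dx":0,"dy":0,"dz":0,"spin":-9},{"dx":0,"dy":0,"dz":0,"spin":-9},{"dx":0,"dy":0,"dz":0,"spin":-9},{"dx":0,"dy":0,"dz":0,"spin":0},{"dx":0,"dy":0,"dz":0,"spin":0}]'
python3 look.py w2
```

```text
time_s: 3.4
eef_pos: [0.3616, 0.2282, 0.2485]
tool_rot: [0.179, 0.984, 0.0, 0.0]
ft_force: [1.1, 0.4, 0.5]
gripper_width: 0.0853
finger_force: 0.0
time_s: 4.15
eef_pos: [0.4512, 0.0288, 0.2485]
tool_rot: [0.179, 0.984, 0.0, 0.0]
ft_force: [0.3, -0.3, 0.5]
gripper_width: 0.0852
finger_force: 0.0
time_s: 4.9
eef_pos: [0.4508, 0.03, 0.2484]
tool_rot: [-0.132, 0.991, -0.0, 0.0]
ft_force: [0.1, 0.5, 0.1]
gripper_width: 0.0848
finger_force: 0.0
4.9 [0.45079163 0.02999214 0.24836133] [[-0.965, -0.261, 0.0], [-0.261, 0.965, -0.0], [-0.0, -0.0, -1.0]] [0.1494126  0.49653617 0.14397009]
cooker 0.69 [353. 315.] [0.3792, 0.0102, 0.3729] [0.5301, 0.1377, -0.8367] at z0/.09/.118 [0.615 0.072] [0.558 0.057] [0.541 0.052]
knob 0.85 [331. 316.] [0.3792, 0.0102, 0.3729] [0.4808, 0.1285, -0.8673] at z0/.09/.118 [0.586 0.065] [0.536 0.052] [0.521 0.048]
knob_top 0.84 [332. 319.] [0.3792, 0.0102, 0.3729] [0.4817, 0.1367, -0.8656] at z0/.09/.118 [0.587 0.069] [0.537 0.055] [0.521 0.05 ]
knob_top 0.45 [300. 437.] [0.3792, 0.0102, 0.3729] [0.3106, 0.4107, -0.8572] at z0/.09/.118 [0.514 0.189] [0.482 0.146] [0.472 0.132]
button_top 0.9 [279. 323.] [0.3792, 0.0102, 0.3729] [0.3555, 0.1125, -0.9279] at z0/.09/.118 [0.522 0.055] [0.488 0.045] [0.477 0.041]
salt_jar 0.72 [306. 208.] [0.3792, 0.0102, 0.3729] [0.4841, -0.1667, -0.859] at z0/.09/.118 [ 0.589 -0.062] [ 0.539 -0.045] [ 0.523 -0.039]
egg_cup 0.74 [300. 437.] [0.3792, 0.0102, 0.3729] [0.31, 0.4117, -0.857] at z0/.09/.118 [0.514 0.189] [0.482 0.146] [0.471 0.133]
```

View pics/w2.png

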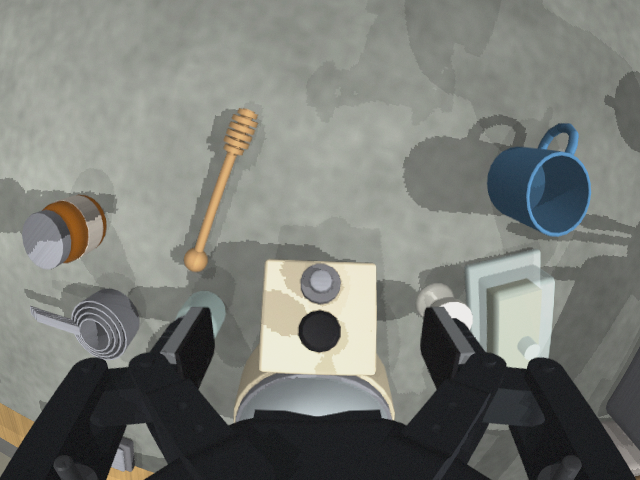

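The wrist view shows the knob head at about (320,331) and the button at (321,283). The fingers are nearly parallel to the nose, and the yaw estimate is about 13.3°. The head centre comes out at about (0.526, 0.052, 0.110), which agrees with the cooker geometry.

```bash
python3 -m crank '[{"dx":0,"dy":0,"dz":0,"spin":1.8},{"dx":-2.6,"dy":0.1,"dz":2,"spin":0},{"dx":-2.6,"dy":0.2,"dz":3,"spin":0},{"dx":-2.45,"dy":0.1,"dz":3.5,"spin":0},{"dx":0,"dy":0,"dz":0,"spin":0},{"dx":0,"dy":0,"dz":0,"spin":0},{"dx":0,"dy":0,"dz":0,"spin":0}]' 5.5 30
python3 look.py w3
```

```text
time_s: 6.12
eef_pos: [0.5248, 0.0516, 0.1651]
tool_rot: [-0.118, 0.993, -0.0, 0.001]
ft_force: [0.5, 0.0, 0.1]
gripper_width: 0.0552
finger_force: 0.0
6.125 [0.52483337 0.05161525 0.16509044] [[-0.972, -0.233, 0.003], [-0.233, 0.972, -0.0], [-0.003, -0.001, -1.0]] [0.4778429  0.04377671 0.12993215]
cooker 0.98 [329. 315.] [0.4524, 0.0339, 0.2895] [0.4831, 0.1097, -0.8686] at z0/.09/.118 [0.613 0.07 ] [0.563 0.059] [0.548 0.056]
knob 0.97 [289. 319.] [0.4524, 0.0339, 0.2895] [0.388, 0.0973, -0.9165] at z0/.09/.118 [0.575 0.065] [0.537 0.055] [0.525 0.052]
knob 0.29 [275. 172.] [0.4524, 0.0339, 0.2895] [0.4195, -0.2911, -0.8598] at z0/.09/.118 [ 0.594 -0.064] [ 0.55  -0.034] [ 0.536 -0.024]
knob_top 0.57 [276. 317.] [0.4524, 0.0339, 0.2895] [0.3579, 0.0853, -0.9299] at z0/.09/.118 [0.564 0.06 ] [0.529 0.052] [0.518 0.05 ]
button_top 0.76 [207. 320.] [0.4524, 0.0339, 0.2895] [0.1821, 0.0509, -0.982] at z0/.09/.118 [0.506 0.049] [0.489 0.044] [0.484 0.043]
salt_jar 0.67 [272. 172.] [0.4524, 0.0339, 0.2895] [0.4137, -0.2913, -0.8626] at z0/.09/.118 [ 0.591 -0.064] [ 0.548 -0.033] [ 0.535 -0.024]
egg_cup 0.59 [258. 470.] [0.4524, 0.0339, 0.2895] [0.1932, 0.4583, -0.8676] at z0/.09/.118 [0.517 0.187] [0.497 0.139] [0.491 0.124]
egg_cup 0.57 [274. 175.] [0.4524, 0.0339, 0.2895] [0.4163, -0.2844, -0.8636] at z0/.09/.118 [ 0.592 -0.061] [ 0.549 -0.032] [ 0.535 -0.023]
```

View pics/w3.png

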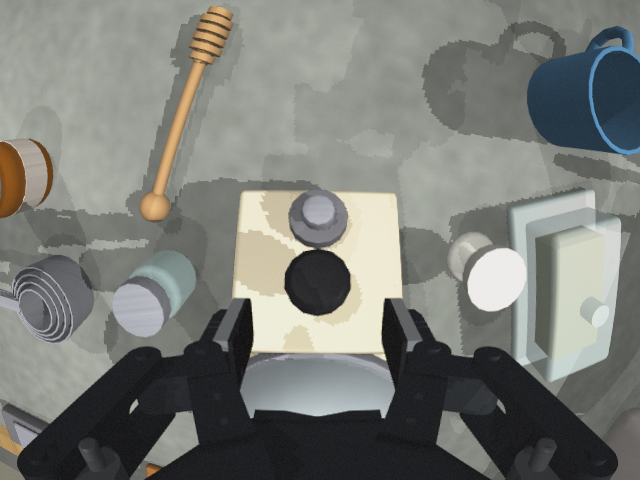

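The panel edge is now level, and the knob head at (318,281) is centred between the fingers. Next I descend and grip.

```bash
python3 -m crank '[{"dx":0.1,"dy":-0.05,"dz":2,"spin":0},{"dx":0,"dy":0,"dz":2,"spin":0},{"dx":0,"dy":0,"dz":1,"spin":0},{"dx":0,"dy":0,"dz":0.5,"spin":0},{"dx":0,"dy":0,"dz":0,"spin":0},{"dx":0,"dy":0,"dz":0,"spin":0}]'
python3 -m crank '[{"dx":0,"dy":0,"dz":0,"spin":0},{"dx":0,"dy":0,"dz":0,"spin":0},{"dx":0,"dy":0,"dz":0,"spin":0},{"dx":0,"dy":0,"dz":0,"spin":0},{"dx":0,"dy":0,"dz":0,"spin":0}]' 2.5 40
```

```text
time_s: 7.22
eef_pos: [0.524, 0.0511, 0.1091]
tool_rot: [-0.118, 0.993, -0.0, 0.001]
ft_force: [-0.7, 0.2, 0.3]
gripper_width: 0.055
finger_force: 0.0
time_s: 7.85
eef_pos: [0.5237, 0.0513, 0.1092]
tool_rot: [-0.118, 0.993, 0.0, 0.0]
ft_force: [-2.3, 0.9, 5.2]
gripper_width: 0.0322
finger_force: 39.5
```

```bash
for i in 1 2 3 4; do python3 -m crank '[{"dx":0.029,"dy":0,"dz":-0.041,"spin":0},{"dx":0,"dy":0,"dz":0,"spin":0}]' | grep -E "eef|ft_|width"; done
```

```text
eef_pos: [0.5236, 0.0513, 0.1092]
ft_force: [1.4, 3.7, 3.6]
gripper_width: 0.0325
eef_pos: [0.5234, 0.0512, 0.1095]
ft_force: [2.9, 5.8, 2.2]
gripper_width: 0.0322
eef_pos: [0.5231, 0.0511, 0.1099]
ft_force: [2.5, 4.0, 2.6]
gripper_width: 0.0326
eef_pos: [0.5228, 0.0511, 0.1103]
ft_force: [2.1, 4.6, 2.3]
gripper_width: 0.0325
```

```bash
for i in 1 2 3 4; do python3 -m crank '[{"dx":0.029,"dy":0,"dz":-0.041,"spin":0},{"dx":0,"dy":0,"dz":0,"spin":0}]' | grep -E "eef|ft_|width"; done
```

```text
eef_pos: [0.5225, 0.051, 0.1107]
ft_force: [3.6, 4.1, 3.3]
gripper_width: 0.0326
eef_pos: [0.5222, 0.051, 0.1111]
ft_force: [3.2, 4.0, 1.7]
gripper_width: 0.0326
eef_pos: [0.5219, 0.0509, 0.1115]
ft_force: [3.0, 4.4, 2.7]
gripper_width: 0.0322
eef_pos: [0.5217, 0.0508, 0.112]
ft_force: [2.6, 3.5, 1.9]
gripper_width: 0.0323
```

```bash
for i in 1 2 3 4; do python3 -m crank '[{"dx":0.029,"dy":0,"dz":-0.041,"spin":0},{"dx":0,"dy":0,"dz":0,"spin":0}]' | grep -E "eef|ft_|width"; done
```

```text
eef_pos: [0.5214, 0.0508, 0.1124]
ft_force: [2.9, 5.1, 1.7]
gripper_width: 0.0322
eef_pos: [0.5211, 0.0507, 0.1128]
ft_force: [3.6, 4.3, 2.5]
gripper_width: 0.0325
eef_pos: [0.5208, 0.0506, 0.1132]
ft_force: [3.4, 4.6, 2.7]
gripper_width: 0.0324
eef_pos: [0.5205, 0.0506, 0.1136]
ft_force: [3.3, 5.1, 2.8]
gripper_width: 0.0327
```

```bash
for i in 1 2 3 4; do python3 -m crank '[{"dx":0.029,"dy":0,"dz":-0.041,"spin":0},{"dx":0,"dy":0,"dz":0,"spin":0}]' | grep -E "eef|ft_|width"; done
```

```text
eef_pos: [0.5202, 0.0505, 0.114]
ft_force: [2.5, 4.5, 2.0]
gripper_width: 0.0328
eef_pos: [0.5201, 0.0505, 0.1143]
ft_force: [4.0, 5.1, 1.3]
gripper_width: 0.0325
eef_pos: [0.5199, 0.0504, 0.1145]
ft_force: [6.5, 4.9, -2.7]
gripper_width: 0.0322
eef_pos: [0.5198, 0.0504, 0.1147]
ft_force: [8.4, 4.8, -5.0]
gripper_width: 0.032
```

```bash
for i in 1 2 3 4; do python3 -m crank '[{"dx":0.029,"dy":0,"dz":-0.041,"spin":0},{"dx":0,"dy":0,"dz":0,"spin":0}]' | grep -E "eef|ft_|width"; done
```

```text
eef_pos: [0.5196, 0.0504, 0.1149]
ft_force: [10.6, 5.8, -7.2]
gripper_width: 0.0324
eef_pos: [0.5194, 0.0503, 0.1151]
ft_force: [12.0, 6.8, -9.6]
gripper_width: 0.0325
eef_pos: [0.5193, 0.0503, 0.1153]
ft_force: [14.2, 6.0, -11.4]
gripper_width: 0.0328
eef_pos: [0.5184, 0.0501, 0.1166]
ft_force: [2.8, 5.5, 0.8]
gripper_width: 0.0324
```

```bash
for i in 1 2 3; do python3 -m crank '[{"dx":0.029,"dy":0,"dz":-0.041,"spin":0},{"dx":0,"dy":0,"dz":0,"spin":0}]' | grep -E "eef|ft_|width|time"; done; python3 - <<'E'
from h import *
i=manip.get_image("wrist"); cv2.imwrite("pics/w4.png",i)
E
```

```text
time_s: 13.1
eef_pos: [0.518, 0.05, 0.1173]
ft_force: [3.0, 5.5, 2.1]
gripper_width: 0.0323
time_s: 13.35
eef_pos: [0.5177, 0.05, 0.1177]
ft_force: [2.5, 4.7, 2.9]
gripper_width: 0.0324
time_s: 13.6
eef_pos: [0.5174, 0.0499, 0.1181]
ft_force: [3.1, 5.2, 2.4]
gripper_width: 0.0323
```

View pics/w4.png

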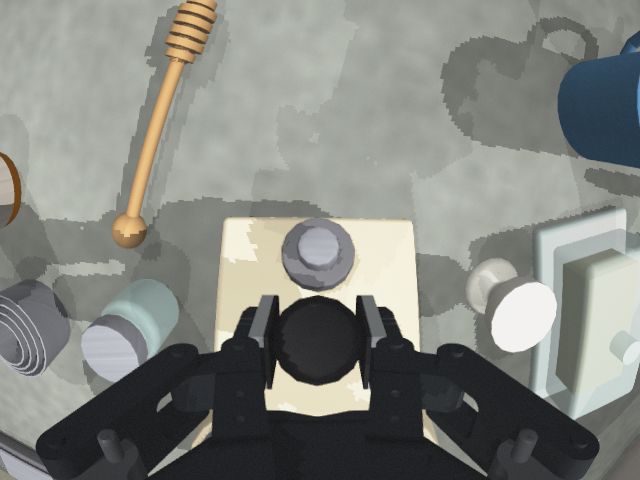

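The force peaked near 18 N, then collapsed to the sliding-friction level. The knob has travelled about 10.9 mm and is still centred between the pads at (318,340), so the switch made its first click. I'll let go and wait more than 2 s.

```bash
Z='x'; python3 -m crank '[{"dx":0,"dy":0,"dz":0,"spin":0},{"dx":0,"dy":0,"dz":0,"spin":0},{"dx":0,"dy":0,"dz":0,"spin":0},{"dx":0,"dy":0,"dz":0,"spin":0},{"dx":0,"dy":0,"dz":-1.5,"spin":0},{"dx":0,"dy":0,"dz":-1.5,"spin":0},{"dx":0,"dy":0,"dz":0,"spin":0},{"dx":0,"dy":0,"dz":0,"spin":0}]' 6
for i in 1 2 3; do python3 -m crank '[{"dx":0,"dy":0,"dz":0,"spin":0},{"dx":0,"dy":0,"dz":0,"spin":0},{"dx":0,"dy":0,"dz":0,"spin":0},{"dx":0,"dy":0,"dz":0,"spin":0},{"dx":0,"dy":0,"dz":0,"spin":0},{"dx":0,"dy":0,"dz":0,"spin":0},{"dx":0,"dy":0,"dz":0,"spin":0},{"dx":0,"dy":0,"dz":0,"spin":0}]' >o.txt; done; cat o.txt; python3 look.py w5 | grep -E "knob|button"
```

```text
time_s: 14.65
eef_pos: [0.517, 0.0495, 0.148]
tool_rot: [-0.118, 0.993, -0.0, 0.0]
ft_force: [0.7, -0.2, -0.7]
gripper_width: 0.0598
finger_force: 0.0
time_s: 17.65
eef_pos: [0.5169, 0.0495, 0.1477]
tool_rot: [-0.118, 0.993, -0.0, 0.0]
ft_force: [-1.0, -0.5, 0.3]
gripper_width: 0.0602
finger_force: 0.0
knob 0.65 [312. 316.] [0.4448, 0.0317, 0.2723] [0.4407, 0.1023, -0.8918] at z0/.09/.118 [0.579 0.063] [0.535 0.053] [0.521 0.049]
knob 0.43 [184.  17.] [0.4448, 0.0317, 0.2723] [0.2209, -0.6867, -0.6926] at z0/.09/.118 [ 0.532 -0.238] [ 0.503 -0.149] [ 0.494 -0.121]
knob_top 0.96 [307. 317.] [0.4448, 0.0317, 0.2723] [0.4277, 0.1041, -0.8979] at z0/.09/.118 [0.575 0.063] [0.532 0.053] [0.518 0.05 ]
knob_top 0.51 [289. 166.] [0.4448, 0.0317, 0.2723] [0.4534, -0.2971, -0.8403] at z0/.09/.118 [ 0.592 -0.065] [ 0.543 -0.033] [ 0.528 -0.023]
button_top 0.78 [230. 318.] [0.4448, 0.0317, 0.2723] [0.2399, 0.06, -0.9689] at z0/.09/.118 [0.512 0.049] [0.49  0.043] [0.483 0.041]
button_top 0.47 [119. 184.] [0.4448, 0.0317, 0.2723] [0.0205, -0.349, -0.9369] at z0/.09/.118 [ 0.451 -0.07 ] [ 0.449 -0.036] [ 0.448 -0.026]
```

View pics/w5.png

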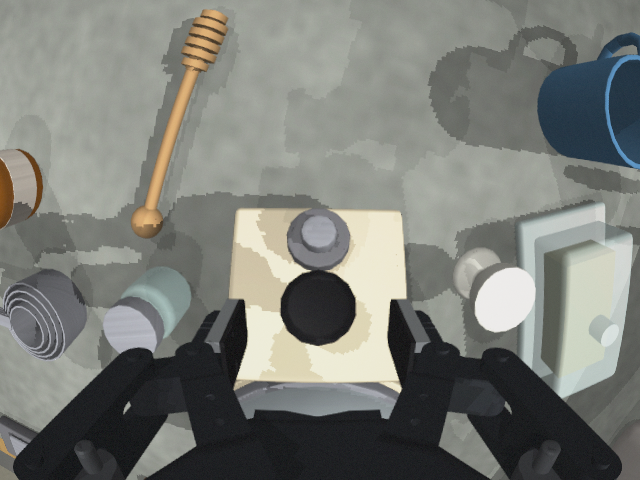

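The knob stands out with nothing touching it, at (318,307). It has had more than 3 s alone. Now I regrip and push in gently.

```bash
python3 -m crank '[{"dx":0,"dy":0.05,"dz":1.5,"spin":0},{"dx":0,"dy":0,"dz":1.5,"spin":0},{"dx":0,"dy":0,"dz":0,"spin":0},{"dx":0,"dy":0,"dz":0,"spin":0}]'|grep -E "eef|ft_|time"
python3 -m crank '[{"dx":0,"dy":0,"dz":0,"spin":0},{"dx":0,"dy":0,"dz":0,"spin":0},{"dx":0,"dy":0,"dz":0,"spin":0},{"dx":0,"dy":0,"dz":0,"spin":0},{"dx":0,"dy":0,"dz":0,"spin":0}]' 2.5 40
for i in 1 2 3 4 5 6; do python3 -m crank '[{"dx":-0.029,"dy":0,"dz":0.041,"spin":0},{"dx":0,"dy":0,"dz":0,"spin":0}]' | grep -E "eef|ft_|width"; done
```

```text
time_s: 18.5
eef_pos: [0.5166, 0.05, 0.1174]
ft_force: [0.4, 0.7, 0.1]
time_s: 19.12
eef_pos: [0.5173, 0.05, 0.1182]
tool_rot: [-0.118, 0.993, -0.0, 0.001]
ft_force: [3.1, -0.5, 3.2]
gripper_width: 0.0328
finger_force: 39.7
eef_pos: [0.5176, 0.0501, 0.1177]
ft_force: [5.1, 1.3, 2.6]
gripper_width: 0.0325
eef_pos: [0.5179, 0.0501, 0.1172]
ft_force: [5.6, 0.1, 3.0]
gripper_width: 0.0324
eef_pos: [0.5181, 0.0502, 0.1168]
ft_force: [4.8, -0.2, 2.9]
gripper_width: 0.0326
eef_pos: [0.5184, 0.0502, 0.1164]
ft_force: [5.0, 0.1, 3.1]
gripper_width: 0.0324
eef_pos: [0.5187, 0.0503, 0.116]
ft_force: [5.7, -0.4, 3.8]
gripper_width: 0.0327
eef_pos: [0.519, 0.0504, 0.1156]
ft_force: [6.4, 0.4, 3.5]
gripper_width: 0.0322
```

```bash
for i in 1 2 3 4 5; do python3 -m crank '[{"dx":-0.029,"dy":0,"dz":0.041,"spin":0},{"dx":0,"dy":0,"dz":0,"spin":0}]' | grep -E "eef|ft_"; done
```

```text
eef_pos: [0.5193, 0.0504, 0.1152]
ft_force: [5.7, -1.2, 3.3]
eef_pos: [0.5194, 0.0504, 0.115]
ft_force: [4.3, -0.6, 6.6]
eef_pos: [0.5195, 0.0505, 0.1147]
ft_force: [1.8, -1.2, 8.9]
eef_pos: [0.5197, 0.0505, 0.1146]
ft_force: [-0.8, -0.5, 11.2]
eef_pos: [0.5199, 0.0506, 0.1144]
ft_force: [-2.8, -2.0, 13.8]
```

```bash
for i in 1 2 3; do python3 -m crank '[{"dx":-0.029,"dy":0,"dz":0.041,"spin":0},{"dx":0,"dy":0,"dz":0,"spin":0}]' | grep -E "eef|ft_|time"; done
```

```text
time_s: 22.12
eef_pos: [0.52, 0.0506, 0.1141]
ft_force: [-4.7, -1.0, 15.6]
time_s: 22.38
eef_pos: [0.5208, 0.0508, 0.1129]
ft_force: [4.3, 0.2, 4.9]
time_s: 22.62
eef_pos: [0.5212, 0.0509, 0.1122]
ft_force: [6.0, -0.3, 4.2]
```

```bash
for i in 1 2 3 4 5; do python3 -m crank '[{"dx":-0.029,"dy":0,"dz":0.041,"spin":0},{"dx":0,"dy":0,"dz":0,"spin":0}]' | grep -E "eef|ft_|time"; done
```

```text
time_s: 22.88
eef_pos: [0.5215, 0.051, 0.1117]
ft_force: [6.2, 0.2, 2.9]
time_s: 23.12
eef_pos: [0.5218, 0.051, 0.1113]
ft_force: [6.4, 0.1, 4.1]
time_s: 23.38
eef_pos: [0.5221, 0.0511, 0.1109]
ft_force: [7.3, -0.3, 3.4]
time_s: 23.62
eef_pos: [0.5223, 0.0511, 0.1105]
ft_force: [5.8, 0.0, 3.5]
time_s: 23.88
eef_pos: [0.5226, 0.0512, 0.1101]
ft_force: [5.9, -1.0, 4.2]
```

```bash
for i in 1 2 3 ; do python3 -m crank '[{"dx":-0.029,"dy":0,"dz":0.041,"spin":0},{"dx":0,"dy":0,"dz":0,"spin":0}]' | grep -E "eef|ft_|time"; done
```

```text
time_s: 24.12
eef_pos: [0.5229, 0.0513, 0.1097]
ft_force: [6.3, -1.1, 4.0]
time_s: 24.38
eef_pos: [0.5232, 0.0513, 0.1094]
ft_force: [6.0, -0.1, 4.6]
time_s: 24.62
eef_pos: [0.5232, 0.0513, 0.1093]
ft_force: [2.1, -1.4, 9.1]
```

The end stop was felt gently, at about 6 N and at the original position. I'll let go and retreat.

```bash
python3 -m crank '[{"dx":0,"dy":0,"dz":0,"spin":0},{"dx":0,"dy":0,"dz":0,"spin":0},{"dx":0,"dy":0,"dz":0,"spin":0},{"dx":0,"dy":0,"dz":0,"spin":0},{"dx":0,"dy":0,"dz":-1.5,"spin":0},{"dx":0,"dy":0,"dz":-2,"spin":0},{"dx":0,"dy":0,"dz":-2,"spin":0},{"dx":0,"dy":0,"dz":0,"spin":0}]' 6
python3 -m crank '[{"dx":1.5,"dy":0,"dz":-1,"spin":0},{"dx":2,"dy":0,"dz":-2,"spin":0},{"dx":2,"dy":0,"dz":-2,"spin":0},{"dx":2,"dy":0,"dz":-2,"spin":0},{"dx":0,"dy":0,"dz":0,"spin":0},{"dx":0,"dy":0,"dz":0,"spin":0},{"dx":0,"dy":0,"dz":0,"spin":0}]'
python3 look.py w6 | grep -E "knob|button"
```

```text
time_s: 25.62
eef_pos: [0.5247, 0.0515, 0.1667]
tool_rot: [-0.118, 0.993, -0.0, 0.002]
ft_force: [-0.3, 0.3, 0.4]
gripper_width: 0.06
finger_force: 0.0
time_s: 26.5
eef_pos: [0.4499, 0.0341, 0.2324]
tool_rot: [-0.118, 0.993, 0.0, -0.001]
ft_force: [0.5, -0.2, 0.4]
gripper_width: 0.0597
finger_force: 0.0
knob 0.73 [359. 317.] [0.3781, 0.0163, 0.3571] [0.5433, 0.1318, -0.8291] at z0/.09/.118 [0.612 0.073] [0.553 0.059] [0.535 0.054]
knob 0.63 [341. 317.] [0.3781, 0.0163, 0.3571] [0.5044, 0.121, -0.855] at z0/.09/.118 [0.589 0.067] [0.536 0.054] [0.519 0.05 ]
knob_top 0.74 [340. 316.] [0.3781, 0.0163, 0.3571] [0.5028, 0.1198, -0.8561] at z0/.09/.118 [0.588 0.066] [0.535 0.054] [0.519 0.05 ]
knob_top 0.54 [341. 315.] [0.3781, 0.0163, 0.3571] [0.5051, 0.1179, -0.8549] at z0/.09/.118 [0.589 0.066] [0.536 0.053] [0.519 0.049]
button_top 0.79 [289. 320.] [0.3781, 0.0163, 0.3571] [0.3829, 0.1006, -0.9183] at z0/.09/.118 [0.527 0.055] [0.489 0.046] [0.478 0.042]
```

View pics/w6.png

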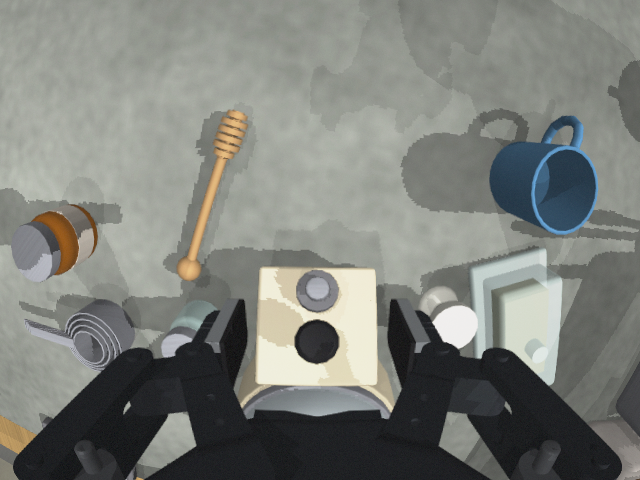

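The knob is back in at (317,341), and nothing else has moved. The gripper is clear of everything.

```bash
python3 -c "
from cell import manip; print(manip.finish_job())"
```

```text
the job is handed in; nothing more can be done
None
```

I pulled the knob to the first click, left it untouched for over 3 s, then pushed it gently back to its home stop (about 6 N there). The button was not pressed, nothing else appears to have moved, and I handed the job in at about 27 s.

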